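Cull the spoiled angle brackets into the rework tray

TASK

Six steel angle brackets lie in the grey parts box, under its lift-out rework tray, and two of them are spoiled: one is bent well past square, one has a leg cut short. Lift the tray out by its wooden rail, stand it flat on the bench clear of the box, lay the two spoiled brackets in it and leave the four good ones lying in the box. Then put the tray, with the brackets and its pliers, back in the box, down level on its battens, without tipping it or disturbing the glue bottle, the tape measure or the clamp.

Things in the scene. Friction and masses are not known exactly. Their poses are not given: they have to be found in the camera images.
- parts_box: open grey steel parts box on 23 mm skids, fixed. Inside 206 mm (its x) by 288 (its y), walls 3 mm; from its underside: inner floor at 27 mm, walls to 65, flared lip (222 x 304) to 71. At each short end a wooden batten 14 mm wide stands inside, top at 53; the tray rests on both, the brackets lie between them in 206 x 260 mm. Origin: centre of its underside, z up
- lift_tray: loose bright tray in the box's mouth, 199 mm (its x) by 281 (its y), 0.28-0.42 kg, walls 3 mm, 56 high, floor recessed: its top is 24 mm above the lower edge. On the battens: 3.5 mm play all round, lower edge 53 mm above the box's underside. A wooden rail, 14 mm thick, runs along its y over the middle, 66 to 88 mm up. Origin: centre of lower edge, z up; may go back either way round
- tray_grip (a point): centre of the tray's wooden rail, 77 mm above the tray's lower edge; axes as the tray's: the rail runs along y and is 14 mm thick along x
- bracket_1: good angle bracket, one of four alike: steel flat bar 8 mm thick, 22 mm wide, bent square into an L with two equal legs 66 mm long outside (58 inside). Lies on edge on the box floor, 22 mm high, the L seen from above. Origin on its underside; inner corner at (18, 0) mm, corner to +x, inner faces run 58 mm along (-cos 45, +-sin 45), the bar's 8 mm lie outside them
- bracket_2: good angle bracket, one of four alike: steel flat bar 8 mm thick, 22 mm wide, bent square into an L with two equal legs 66 mm long outside (58 inside). Lies on edge on the box floor, 22 mm high, the L seen from above. Origin on its underside; inner corner at (18, 0) mm, corner to +x, inner faces run 58 mm along (-cos 45, +-sin 45), the bar's 8 mm lie outside them
- bracket_3: good angle bracket, one of four alike: steel flat bar 8 mm thick, 22 mm wide, bent square into an L with two equal legs 66 mm long outside (58 inside). Lies on edge on the box floor, 22 mm high, the L seen from above. Origin on its underside; inner corner at (18, 0) mm, corner to +x, inner faces run 58 mm along (-cos 45, +-sin 45), the bar's 8 mm lie outside them
- bracket_4: good angle bracket, one of four alike: steel flat bar 8 mm thick, 22 mm wide, bent square into an L with two equal legs 66 mm long outside (58 inside). Lies on edge on the box floor, 22 mm high, the L seen from above. Origin on its underside; inner corner at (18, 0) mm, corner to +x, inner faces run 58 mm along (-cos 45, +-sin 45), the bar's 8 mm lie outside them
- overbent_bracket: spoiled bracket bent too far: same bar (8 x 22 mm), its legs at 52 degrees instead of 90, both 54 mm inside. Lies on edge, 22 mm high, 0.11-0.18 kg. Origin on its underside; inner corner at (25, 0) mm, corner to +x, inner faces run along (-cos 26, +-sin 26), the bar's 8 mm lie outside them
- short_bracket: spoiled bracket with a leg cut short: same bar (8 x 22 mm) at 90 degrees, one leg 58 mm inside, the other only 22 (30 outside). Lies on edge, 22 mm high, 0.11-0.18 kg. Origin on its underside; inner corner at (18, 0) mm, corner to +x; short leg along (-cos 45, +sin 45), long one along (-cos 45, -sin 45), the bar's 8 mm outside
- pliers: blue-handled long-nose pliers lying in the tray along its y, on the -x side of the rail, 175 mm long, 56 wide, 12 high; the other side of the rail is empty. Origin: centre of the underside
- screw_tray (a point): middle of the underside of the flat dark screw tray, fixed behind the free bench top, 151 mm (its x) by 301 (its y), 28 high. Between it, the box and the bench's front edge (a line along y at x = 0.30 m) the bench is free to y = -0.60 m, but for the glue bottle and the tape measure; the swarf and cords lying on it are flat and do not matter
- glue_bottle: standing glue bottle, white with an orange nozzle, 40 x 46 mm, 145 high, at the right of the free bench top; origin: centre of its underside
- tape_measure: yellow pocket tape measure, 36 mm (its x) by 81 (its y), 66 high, standing near the bench's front edge; origin: centre of its underside
- c_clamp: small red G-clamp lying flat behind the box, 103 x 73 mm, 29 high; origin: centre of its underside

How it is judged:
On the way, in this order (a step that is already met when the one before it is completed fails the run):
1. the tray stands flat on the bench, clear of the box and let go (height (world z) of lift_tray below 0.008 m and angle between lift_tray's own z axis and vertical below 0.05 rad and horizontal distance between lift_tray and parts_box above 0.2 m and contact force between each of the arm, the fingers and lift_tray below 0.3 N), for 0.2 s.
2. both spoiled brackets lie in the tray while it still stands on the bench (all of step 1 and x of overbent_bracket in the frame of lift_tray between -0.097 and 0.097 m and y of overbent_bracket in the frame of lift_tray between -0.138 and 0.138 m and z of overbent_bracket in the frame of lift_tray between 0.015 and 0.05 m and x of short_bracket in the frame of lift_tray between -0.097 and 0.097 m and y of short_bracket in the frame of lift_tray between -0.138 and 0.138 m and z of short_bracket in the frame of lift_tray between 0.015 and 0.05 m), for 0.2 s.
At the end, for the whole second after the job is handed in: spoiled brackets and pliers inside the tray's walls, less than 50 mm above its lower edge; the four good brackets in the box between the battens; tray on the battens within 8 mm and 0.06 rad of the box's middle, 49 to 56 mm up, level to 0.03 rad; all at rest (x of overbent_bracket in the frame of lift_tray between -0.097 and 0.097 m and y of overbent_bracket in the frame of lift_tray between -0.138 and 0.138 m and z of overbent_bracket in the frame of lift_tray between 0.015 and 0.05 m and x of short_bracket in the frame of lift_tray between -0.097 and 0.097 m and y of short_bracket in the frame of lift_tray between -0.138 and 0.138 m and z of short_bracket in the frame of lift_tray between 0.015 and 0.05 m and x of bracket_1 in the frame of parts_box between -0.103 and 0.103 m and y of bracket_1 in the frame of parts_box between -0.13 and 0.13 m and z of bracket_1 in the frame of parts_box between 0.02 and 0.053 m and x of bracket_2 in the frame of parts_box between -0.103 and 0.103 m and y of bracket_2 in the frame of parts_box between -0.13 and 0.13 m and z of bracket_2 in the frame of parts_box between 0.02 and 0.053 m and x of bracket_3 in the frame of parts_box between -0.103 and 0.103 m and y of bracket_3 in the frame of parts_box between -0.13 and 0.13 m and z of bracket_3 in the frame of parts_box between 0.02 and 0.053 m and x of bracket_4 in the frame of parts_box between -0.103 and 0.103 m and y of bracket_4 in the frame of parts_box between -0.13 and 0.13 m and z of bracket_4 in the frame of parts_box between 0.02 and 0.053 m and horizontal distance between lift_tray and parts_box below 0.008 m and z of lift_tray in the frame of parts_box between 0.049 and 0.056 m and angle between lift_tray's own z axis and vertical below 0.03 rad and angle between the y axis of lift_tray and the y axis of parts_box, either way round below 0.06 rad and x of pliers in the frame of lift_tray between -0.097 and 0.097 m and y of pliers in the frame of lift_tray between -0.138 and 0.138 m and z of pliers in the frame of lift_tray between 0.015 and 0.05 m and linear speed of each of lift_tray, overbent_bracket, short_bracket, pliers below 0.02 m/s); the robot touches nothing.
It fails at once if a bystander (glue bottle, tape measure, clamp) is moved by more than 20 mm (distance of any of glue_bottle, tape_measure, c_clamp from where it was at the start of the episode above 0.02 m).
It fails at once if the tray is tipped by more than 0.35 rad (angle between lift_tray's own z axis and vertical above 0.35 rad).
It also fails if it takes over 69 s, if anything falls off the work surface, if the arm or the gripper's body presses on something with over 40 N, if the wrist force passes 120 N, or if a joint passes its speed limit or range.

ROBOT

A 7-joint arm with a two-finger parallel gripper is mounted at the origin on a cart in front of the work surface, level with it; the furniture and walls round the work are solid. World frame = base frame: x ahead of the robot, y to its left, z up, the work surface at z = 0. Lengths are in m, angles in rad, forces in N, time in s.
With the tool pointing down it reaches from about 0.35 to 0.9 m from the base axis. Payload 8.1 kg.
Tool frame: the origin (TCP) lies on the centre line of the jaws, within the pads' length; the fingertips stand 8 mm ahead of it and the grasp point (between the pads) lies 11 mm behind it; z points along the fingers, y is the line along which they close (so a half turn about z gives the same grasp; the last joint's range is limited). The gripper opens to 85 mm and grips with 20 to 120 N. Pads are 22 mm wide; open, the fingers measure 114 mm over their backs; the gripper's body (76 mm by 85 mm) begins 54 mm behind the grasp point. The pads swing forward as they close: fully open they stand 13 mm farther back than shut.
Start: joints at [1.041, 0.434, 0.025, 1.573, -0.012, 1.134, -0.075], TCP at [0.259, -0.569, 0.239] pointing down, gripper open.
Joint ranges: [-2.62, 2.62], [-0.44, 2.09], [-1.27, 1.32], [0.08, 2.57], [-1.32, 4.46], [0.12, 2], [-2.74, 2.74]. Speed limits (rad/s): [2.22, 2.22, 3.01, 3.01, 3.14, 3.14, 3.14].

INTERFACE

Orientations are given as a unit quaternion [w, x, y, z].
In Python, from station import env, snapshot, camera_params, sign_off gives the robot as it stands (env), with the cameras as plain functions and the job as plain functions.
- The arm moves only by the tool pendant, called after ">>>" as name(argument=value, ...) on one line, values as JSON. Schema: {"type":"object","properties":{"increments":{"type":"object","properties":{"deltas":{"type":"array","items":{"type":"array","items":{"type":"number"},"minItems":7,"maxItems":7},"minItems":1,"maxItems":12}},"additionalProperties":false,"required":["deltas"]},"grip_n":{"type":"number"},"only":{"type":"string"},"quiet":{"type":"boolean"},"lines":{"type":"string"}},"required":["increments"],"additionalProperties":false}. increments is an object whose key "deltas" holds a list of rows, 1 to 12 of them, each of 7 numbers: the finger opening in m, then dx, dy, dz in fractions of the full range, 1 being 0.75 m, then a rotation vector rx, ry, rz in a scale on which 1.0 is 4 rad; each row is the pose to reach, as a shift and turn from the pose commanded when the call began, along the tool's axes at that moment; what a row does not reach only later rows make up. A row lasts 1/8 s, in which the tool goes at most 0.0625 m and 0.188 rad, less where a joint would pass 70% of its speed; a pose out of reach is approached as far as the arm can. The fingers move at their own pace and stop on an object; grip_n is the grip in N (left out, the last holds). Time passes only in rows, so rows that do not move let the fingers close. The tool returns the time, the measured TCP pose, the force, the opening and the grip force at its end. only (a regular expression) keeps the lines of the reply that match it, lines (a string "A,B") keeps lines A to B, and quiet returns only ok. A shift or turn number past 1, either way, is cut back to 1. Input that does not fit is refused with a message, and nothing moves.
- env.read_state(): the state, without advancing time (a new reading comes with each control period).
- snapshot(name): name is "side" or "top" or "wrist"; returns the picture (480x640x3 uint8, red, green, blue); there is no depth.
- camera_params(name): a dict with "K" (3x3 intrinsics, pixels), "pose" (4x4, takes a point from camera to world coordinates); the wrist camera has in their place "T_tool_cam" (4x4, takes a point from camera to tool coordinates, whose origin is the TCP and whose axes are the flange's). Camera axes: x right, y down, z forward; pixel columns grow to the right and rows downward; lengths in m; the calibration is good to about 2 mm. A picture is of the moment at which its call begins: read the wrist's pose just before it. camera_params takes no time and is no camera call.
- sign_off(): hands the job in; it is judged then, once.
The state is a dict: "time_s": time; "qpos": joint angles; "joint_vel": joint speeds; "joint_efforts": joint torques, N m; "ee_pos": TCP position; "orientation": TCP orientation; "wrist_force": force on the tool from outside, world axes, zero at the start; "ft_torque": the same for the moment, N m; "opening": finger opening in m; "gripper_force": force on a finger pad.
Only numpy, scipy, OpenCV 4.12 (cv2) and the standard library are available. Lean on these libraries where they do the work, as an engineer would, in place of code of your own. Each camera call takes 0.05 s, during which the arm holds its last target. There are 200 camera calls.

## Working session

There is one attempt and no reset: what is moved stays moved. The work goes in short steps, Python scripts to look and compute and a tool call to move; the robot and the scene stay as the last step left them, time stands still between calls to the robot, and variables do not carry over. Pictures are saved under pics/ and viewed, at most 14 in all, crops included, and the job is handed in when it is done.

```bash
ls; mkdir -p pics
```

Run:
```python
from station import env, snapshot, camera_params, sign_off
import cv2,numpy as np
np.set_printoptions(precision=4,suppress=True)
s=env.read_state();print(s['time_s'],s['ee_pos'],s['orientation'],s['opening'])
for n in("side","top","wrist"):
    p=camera_params(n);print(n,p)
for n in("top","side"):
    cv2.imwrite(f"pics/{n}0.png",snapshot(n)[:,:,::-1])
```

```text
pics
station.py
0.0 [ 0.2585 -0.5685  0.2385] [-0.0007  0.9773  0.2117 -0.0002] 0.08540183862745085
side {'K': array([[582.5011,   0.    , 320.5384],
       [  0.    , 582.5011, 226.7584],
       [  0.    ,   0.    ,   1.    ]]), 'pose': array([[ 0.9986,  0.0509, -0.011 ,  0.5718],
       [ 0.0496, -0.8668,  0.4962, -0.8299],
       [ 0.0158, -0.4961, -0.8681,  1.1374],
       [ 0.    ,  0.    ,  0.    ,  1.    ]])}
top {'K': array([[490.597 ,   0.    , 325.6476],
       [  0.    , 490.597 , 243.1451],
       [  0.    ,   0.    ,   1.    ]]), 'pose': array([[-0.0671, -0.9715,  0.2273,  0.2985],
       [-0.9977,  0.0666, -0.0099, -0.248 ],
       [-0.0055, -0.2275, -0.9738,  1.2802],
       [ 0.    ,  0.    ,  0.    ,  1.    ]])}
wrist {'K': array([[346.6375,   0.    , 320.5096],
       [  0.    , 346.6375, 240.1425],
       [  0.    ,   0.    ,   1.    ]]), 'T_tool_cam': array([[ 0.001 , -0.9649, -0.2626,  0.0657],
       [ 1.    ,  0.0008,  0.0006, -0.0001],
       [-0.0003, -0.2626,  0.9649, -0.1356],
       [ 0.    ,  0.    ,  0.    ,  1.    ]])}
```

View pics/top0.png

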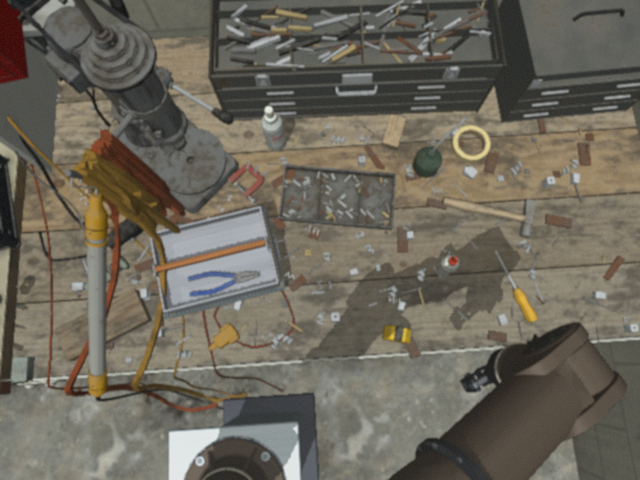

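View pics/side0.png

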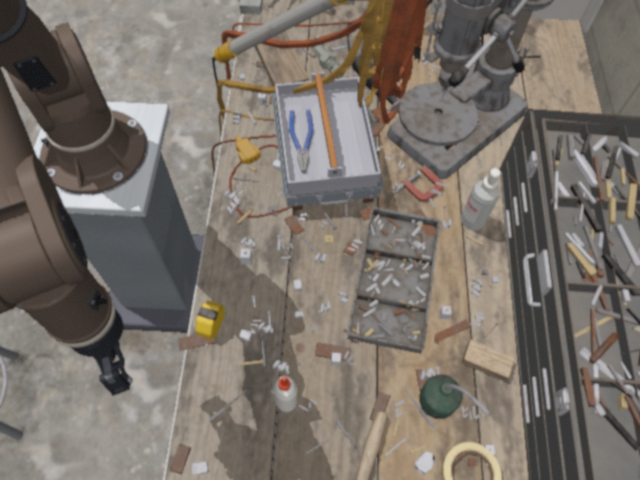

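The top view shows the tray at (215,260), with its rail running from (158,268) to (265,242) and the pliers below it. The bottle is at (449,262), the tape at (397,333) and the clamp at (247,180). The side view shows the rail from (318,77) to (335,172), with cords hanging close behind the far end of the box.

Create h.py:
```python
import cv2,numpy as np
from scipy.spatial.transform import Rotation as R
from station import env, snapshot, camera_params, sign_off
np.set_printoptions(precision=4,suppress=True)
def cam(n):
    p=camera_params(n)
    if 'pose' in p: return p['K'],p['pose']
    s=env.read_state();T=np.eye(4);q=s['orientation'];T[:3,:3]=R.from_quat([q[1],q[2],q[3],q[0]]).as_matrix();T[:3,3]=s['ee_pos']
    return p['K'],T@p['T_tool_cam']
def ray(c,uv):
    K,P=c; d=P[:3,:3]@np.linalg.solve(K,[uv[0],uv[1],1]); return P[:3,3],d/np.linalg.norm(d)
def onz(c,uv,z):
    o,d=ray(c,uv); return o+d*(z-o[2])/d[2]
def tri(c1,u1,c2,u2):
    o1,d1=ray(c1,u1);o2,d2=ray(c2,u2)
    t=np.linalg.lstsq(np.c_[d1,-d2],o2-o1,rcond=None)[0]
    a,b=o1+t[0]*d1,o2+t[1]*d2
    return (a+b)/2,np.linalg.norm(a-b)
def proj(c,X):
    K,P=c; x=K@(P[:3,:3].T@(np.asarray(X)-P[:3,3])); return x[:2]/x[2]
def blob(img,lo,hi,roi,min_a=20):
    x0,y0,x1,y1=roi; m=cv2.inRange(cv2.cvtColor(img[y0:y1,x0:x1].copy(),cv2.COLOR_RGB2HSV),lo,hi)
    cs=cv2.findContours(m,cv2.RETR_EXTERNAL,cv2.CHAIN_APPROX_NONE)[0]
    return sorted([c.reshape(-1,2)+[x0,y0] for c in cs if cv2.contourArea(c)>min_a],key=lambda c:-cv2.contourArea(c.astype(np.int32)))
def ends(c):
    r=cv2.minAreaRect(c.astype(np.float32)); b=cv2.boxPoints(r)
    if np.linalg.norm(b[0]-b[1])<np.linalg.norm(b[1]-b[2]): p=[(b[0]+b[1])/2,(b[2]+b[3])/2]
    else: p=[(b[1]+b[2])/2,(b[3]+b[0])/2]
    return p,r
def tool(dx,rotz=0):
    s=env.read_state();q=s['orientation'];M=R.from_quat([q[1],q[2],q[3],q[0]])
    return M.inv().apply(dx)
```

Run:
```python
from h import *
T,S=cam('top'),cam('side')
t=cv2.imread('pics/top0.png')[:,:,::-1];s=cv2.imread('pics/side0.png')[:,:,::-1]
e={}
for n,i,roi in(('top',t,(140,225,290,285)),('side',s,(305,70,350,185))):
    for c in blob(i,(5,110,90),(20,255,255),roi)[:3]:
        p,r=ends(c);print(n,p,r[1],r[2])
    e[n]=ends(blob(i,(5,110,90),(20,255,255),roi)[0])[0]
# bystanders
for n,i,roi,lo,hi in(('tape',t,(375,315,420,350),(20,120,120),(35,255,255)),('tape',s,(185,295,230,345),(20,120,120),(35,255,255)),('red',t,(435,245,465,280),(0,120,100),(12,255,255)),('red',s,(270,370,305,395),(0,120,100),(12,255,255)),('clamp',t,(230,160,270,200),(0,70,80),(12,255,255))):
    b=blob(i,lo,hi,roi,5)
    for c in b[:2]: print(n,c.mean(0),c.min(0),c.max(0),len(c))
print('tape',tri(T,(397,333),S,(209,318)),'cap',tri(T,(453,261),S,(286,384)))
for a in e['top']:
    for b in e['side']: print(a,b,tri(T,a,S,b))
for n,uv in(('screw corners',(278,222)),('',(394,228)),('',(286,168)),('',(396,175))): print(n,onz(T,uv,.028))
```

```text
top [array([253.7551, 215.3634], dtype=float32), array([149.9562, 255.2861], dtype=float32)] (63.68288040161133, 111.21170806884766) 68.96248626708984
side [array([325.3162,  68.4099], dtype=float32), array([317.1184, 164.7335], dtype=float32)] (37.672325134277344, 96.67182159423828) 4.8645148277282715
tape [405.775 335.325] [401 327] [410 342] 40
tape [389.9583 332.875 ] [384 326] [394 340] 48
tape [209.8387 324.3226] [195 311] [223 339] 93
tape [211.5897 305.8462] [203 302] [219 310] 39
red [452.9091 260.1818] [449 257] [457 264] 22
red [283.8065 383.6774] [279 378] [289 389] 31
clamp [252.95  180.625] [243 165] [263 197] 80
clamp [238.0455 172.6818] [230 164] [246 182] 44
tape (array([ 0.3468, -0.4228,  0.037 ]), np.float64(0.00041628369624318635)) cap (array([ 0.5104, -0.5648,  0.1058]), np.float64(0.007470243574425737))
[253.7551 215.3634] [325.3162  68.4099] (array([ 0.5554, -0.1314,  0.4377]), np.float64(0.0011883276585582876))
[253.7551 215.3634] [317.1184 164.7335] (array([ 0.584 , -0.1228,  0.2019]), np.float64(0.09247527733205446))
[149.9562 255.2861] [325.3162  68.4099] (array([0.5541, 0.1496, 0.1601]), np.float64(0.010167662013086795))
[149.9562 255.2861] [317.1184 164.7335] (array([ 0.593 ,  0.254 , -0.2758]), np.float64(0.1598999365258817))
screw corners [ 0.6568 -0.1386  0.028 ]
 [ 0.6194 -0.4434  0.028 ]
 [ 0.8076 -0.1672  0.028 ]
 [ 0.7668 -0.4634  0.028 ]
```

Run:
```python
import cv2,numpy as np
a=cv2.imread('pics/top0.png')[195:325,140:300];b=cv2.imread('pics/side0.png')[65:215,260:395]
a=cv2.resize(a,None,fx=2.5,fy=2.5,interpolation=2);b=cv2.resize(b,None,fx=2.5,fy=2.5,interpolation=2)
o=np.zeros((max(a.shape[0],b.shape[0]),a.shape[1]+b.shape[1],3),np.uint8);o[:a.shape[0],:a.shape[1]]=a;o[:b.shape[0],a.shape[1]:]=b
print(o.shape);cv2.imwrite('pics/crop0.png',o)
```

```text
(375, 738, 3)
```

View pics/crop0.png

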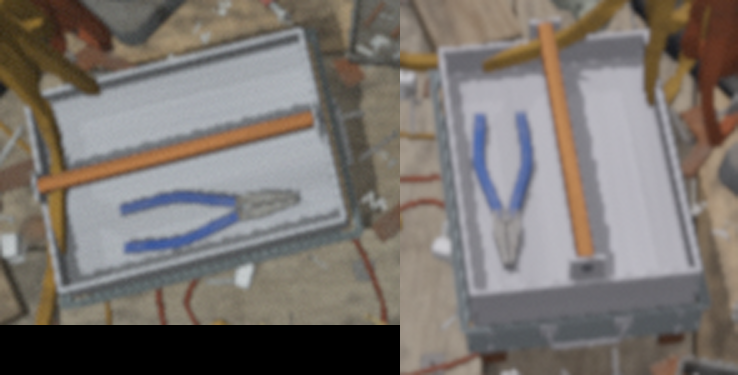

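The crop shows the rail ends at (155,269) and (265,242) in the top view, and (316,76) and (335,167) in the side view. The tray rim corners are clear, and a yellow hose crosses the far end of the tray, so I'll check its height.

Run:
```python
from h import *
T,S=cam('top'),cam('side')
for n,a,b in(('rail far',(155.2,268.8),(316.6,75.5)),('rail near',(265.2,242.4),(335,166.8)),('rim nearback',(260,206.8),(380,171)),('rim nearfront',(278.2,284),(288.2,181.8)),('rim farfront',(164.8,311.2),(277,83.8))):
    print(n,*tri(T,a,S,b))
# hose: for top points, sweep height, print side projections
for uv in((150,235),(158,250),(161,275),(163,300),(158,325)):
    print(uv,[proj(S,onz(T,uv,z)).round().tolist() for z in(0,.1,.15,.2,.3,.4)])
```

```text
rail far [0.5305 0.1477 0.1352] 0.0012793242816760825
rail near [ 0.5795 -0.1143  0.139 ] 0.006137622847646177
rim nearback [ 0.6767 -0.1024  0.1154] 0.0054943067320962135
rim nearfront [ 0.4819 -0.138   0.1094] 0.006396836158523183
rim farfront [0.4347 0.1325 0.1152] 0.006880520668495113
(150, 235) [[365.0, 98.0], [356.0, 80.0], [352.0, 70.0], [347.0, 59.0], [336.0, 34.0], [322.0, 5.0]]
(158, 250) [[348.0, 103.0], [340.0, 85.0], [335.0, 75.0], [330.0, 64.0], [319.0, 39.0], [306.0, 10.0]]
(161, 275) [[321.0, 105.0], [313.0, 86.0], [309.0, 76.0], [304.0, 65.0], [293.0, 41.0], [280.0, 11.0]]
(163, 300) [[295.0, 105.0], [287.0, 87.0], [283.0, 77.0], [278.0, 66.0], [268.0, 41.0], [255.0, 11.0]]
(158, 325) [[270.0, 100.0], [263.0, 82.0], [259.0, 72.0], [254.0, 61.0], [244.0, 36.0], [232.0, 7.0]]
```

Units first: shifts go in shares of 0.75 m and turns go in shares of 4 rad. So 0.512 m / 0.75 = 0.6827, -0.409 m / 0.75 = -0.5453, -1.327 rad / 4 = -0.3318.

>>> pendant(increments={"deltas": [[0.085, 0.6827, -0.5453, -0.04, 0, 0, -0.3318], [0.085, 0.6827, -0.5453, -0.04, 0, 0, -0.3318], [0.085, 0.6827, -0.5453, -0.04, 0, 0, -0.3318], [0.085, 0.6827, -0.5453, -0.04, 0, 0, -0.3318], [0.085, 0.6827, -0.5453, -0.04, 0, 0, -0.3318], [0.085, 0.6827, -0.5453, -0.04, 0, 0, -0.3318], [0.085, 0.6827, -0.5453, -0.04, 0, 0, -0.3318], [0.085, 0.6827, -0.5453, -0.04, 0, 0, -0.3318], [0.085, 0.6827, -0.5453, -0.04, 0, 0, -0.3318], [0.085, 0.6827, -0.5453, -0.04, 0, 0, -0.3318], [0.085, 0.6827, -0.5453, -0.04, 0, 0, -0.3318], [0.085, 0.6827, -0.5453, -0.04, 0, 0, -0.3318]]}, grip_n=40)

```text
time_s: 1.6
ee_pos: [0.5559, 0.0185, 0.2689]
orientation: [-0.001, 0.638, 0.77, 0.0]
wrist_force: [0.3, 0.3, -0.1]
opening: 0.0853
gripper_force: 0.0
```

>>> pendant(increments={"deltas": [[0.085, 0, 0, 0, 0, 0, 0], [0.085, 0, 0, 0, 0, 0, 0]]})

```text
time_s: 1.85
ee_pos: [0.5551, 0.0137, 0.2691]
orientation: [0.0, 0.64, 0.768, -0.0]
wrist_force: [-1.2, -0.7, 0.4]
opening: 0.0848
gripper_force: 0.0
```

Run:
```python
from h import *
cv2.imwrite('pics/w1.png',snapshot('wrist')[:,:,::-1]);s=env.read_state();print(s['ee_pos'],s['orientation'],s['qpos'],s['wrist_force'])
W=cam('wrist');print(W)
i=cv2.imread('pics/w1.png')[:,:,::-1]
for c in blob(i,(5,110,90),(20,255,255),(0,0,640,480))[:3]:
    p,r=ends(c);print(p,r[1:],[onz(W,u,.141) for u in p])
```

```text
[0.5552 0.0138 0.2692] [ 0.0001  0.6404  0.7681 -0.0004] [ 0.2609  0.3486 -0.5106  1.6693  0.1828  1.1718 -0.1146] [-0.2483 -0.0146  0.3683]
(array([[346.6375,   0.    , 320.5096],
       [  0.    , 346.6375, 240.1425],
       [  0.    ,   0.    ,   1.    ]]), array([[ 0.9835,  0.1746,  0.047 ,  0.5427],
       [ 0.1808, -0.9488, -0.2591,  0.079 ],
       [-0.0006,  0.2633, -0.9647,  0.4048],
       [ 0.    ,  0.    ,  0.    ,  1.    ]]))
[array([654.3856, 137.8026], dtype=float32), array([282.8632, 212.7993], dtype=float32)] ((333.8893737792969, 379.0163879394531), 78.58744812011719) [array([0.7812, 0.1283, 0.141 ]), array([0.523 , 0.0244, 0.141 ])]
[array([613.59  ,  29.2651], dtype=float32), array([434.4243, 114.6951], dtype=float32)] ((43.89457702636719, 198.49098205566406), 64.50720977783203) [array([0.7238, 0.1894, 0.141 ]), array([0.6191, 0.1147, 0.141 ])]
[array([148.4459, 125.3383], dtype=float32), array([177.653 , 262.7194], dtype=float32)] ((140.45155334472656, 92.92323303222656), 77.9977035522461) [array([0.4175, 0.0703, 0.141 ]), array([ 0.4461, -0.0311,  0.141 ])]
```

View pics/w1.png

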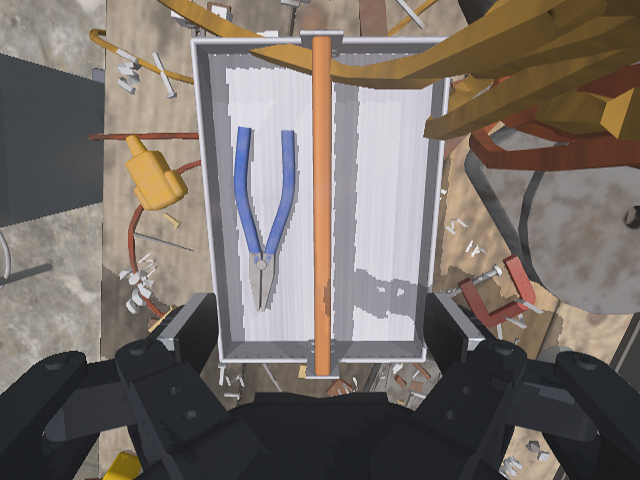

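The wrist view shows the rail from (321,36) to (322,375), straight and centred. The hose passes beneath the rail's far end, and the coil overhangs the back right corner.

Run:
```python
from h import *
W=cam('wrist');T=cam('top')
a,b=[onz(W,u,.14) for u in((321.5,37),(322.5,375))]
print(a,b,(a+b)/2,np.arctan2(-(a-b)[0],(a-b)[1]),np.linalg.norm(a-b))
print(tri(W,(321.5,37),T,(155.2,268.8)),tri(W,(322.5,375),T,(265.2,242.4)))
for z,us in((.109,((194,41),(446,39),(421,361),(220,361))),):
    P=[onz(W,u,z) for u in us];print(P,np.mean(P,0),np.arctan2(-(P[0]-P[3])[0],(P[0]-P[3])[1]),np.arctan2(-(P[1]-P[2])[0],(P[1]-P[2])[1]))
```

```text
[0.5303 0.1494 0.14  ] [ 0.5797 -0.1136  0.14  ] [0.555  0.0179 0.14  ] 0.18583326819620227 0.26759232832948077
(array([0.5305, 0.1491, 0.1361]), np.float64(0.002733103061468125)) (array([ 0.5787, -0.1154,  0.1369]), np.float64(0.0030491330088790194))
[array([0.4334, 0.1373, 0.109 ]), array([0.6226, 0.1734, 0.109 ]), array([ 0.6759, -0.1031,  0.109 ]), array([ 0.4826, -0.1387,  0.109 ])] [0.5536 0.0172 0.109 ] 0.1763407110312209 0.19033354312271983
```

Scaled: 0.15 m / 0.75 = 0.2, 0.003 m / 0.75 = 0.004.

>>> pendant(increments={"deltas": [[0.085, 0.004, 0, 0.08, 0, 0, 0], [0.085, 0.004, 0, 0.1467, 0, 0, 0], [0.085, 0.004, 0, 0.2, 0, 0, 0], [0.085, 0.004, 0, 0.2, 0, 0, 0], [0.02, 0.004, 0, 0.2, 0, 0, 0], [0.005, 0.004, 0, 0.2, 0, 0, 0], [0.005, 0.004, 0, 0.2, 0, 0, 0], [0.005, 0.004, 0, 0.2, 0, 0, 0], [0.005, 0.004, 0, 0.2, 0, 0, 0], [0.005, 0.004, 0, 0.2, 0, 0, 0]]}, grip_n=80)

```text
time_s: 3.15
ee_pos: [0.5555, 0.0182, 0.1203]
orientation: [0.001, 0.64, 0.769, 0.0]
wrist_force: [-1.0, -1.2, 6.1]
opening: 0.0124
gripper_force: 79.1
```

>>> pendant(increments={"deltas": [[0.005, 0, 0, 0, 0, 0, 0], [0.005, 0, 0, -0.008, 0, 0, 0], [0.005, 0, 0, -0.016, 0, 0, 0], [0.005, 0, 0, -0.016, 0, 0, 0]]})

```text
time_s: 3.65
ee_pos: [0.5551, 0.0183, 0.1317]
orientation: [0.0, 0.64, 0.769, 0.0]
wrist_force: [1.0, -0.2, -4.0]
opening: 0.0126
gripper_force: 78.2
```

Scaled: -0.275 m / 0.75 = -0.3667, -0.08 m / 0.75 = -0.1067, 0.09 rad / 4 = 0.0225.

>>> pendant(increments={"deltas": [[0.005, 0, 0, -0.02, 0, 0, 0], [0.005, 0, 0, -0.0467, 0, 0, 0], [0.005, 0, 0, -0.0733, 0, 0, 0], [0.005, 0, 0, -0.0933, 0, 0, 0], [0.005, -0.0267, -0.008, -0.1067, 0, 0, 0], [0.005, -0.0667, -0.02, -0.1067, 0, 0, 0.0075], [0.005, -0.1133, -0.0347, -0.1067, 0, 0, 0.015], [0.005, -0.16, -0.0507, -0.1067, 0, 0, 0.0225], [0.005, -0.2133, -0.0667, -0.1067, 0, 0, 0.03], [0.005, -0.2667, -0.084, -0.1067, 0, 0, 0.04], [0.005, -0.32, -0.1013, -0.1067, 0, 0, 0.05], [0.005, -0.3667, -0.116, -0.1067, 0, 0, 0.0575]]})

```text
time_s: 5.15
ee_pos: [0.5189, -0.2697, 0.2117]
orientation: [0.0, 0.724, 0.69, -0.0]
wrist_force: [0.4, 0.1, -5.2]
opening: 0.0128
gripper_force: 78.4
```

>>> pendant(increments={"deltas": [[0.005, -0.04, -0.0107, 0, 0, 0, 0.005], [0.005, -0.0667, -0.02, 0, 0, 0, 0.0088], [0.005, -0.0793, -0.024, 0, 0, 0, 0.0088], [0.005, -0.0793, -0.024, 0, 0, 0, 0.0088], [0.005, -0.0793, -0.024, 0, 0, 0, 0.0088]]})

```text
time_s: 5.78
ee_pos: [0.4994, -0.325, 0.2114]
orientation: [-0.0, 0.735, 0.678, 0.0]
wrist_force: [-0.4, 0.1, -4.9]
opening: 0.0124
gripper_force: 78.4
```

Run:
```python
from h import *
T,S=snapshot('top'),snapshot('side')
o=np.hstack([T[150:400,130:500],S[150:400,150:500]])[:,:,::-1];cv2.imwrite('pics/hold.png',o)
```

```text
(no output)
```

View pics/hold.png

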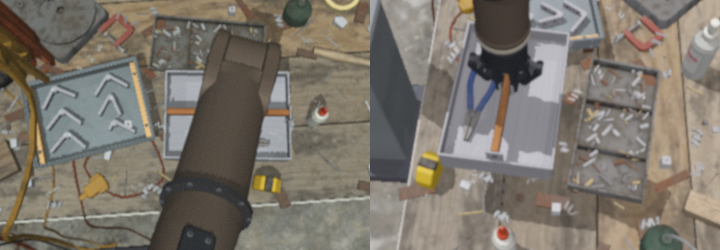

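The tray is out and held level. The box shows six brackets, the tape is clear at (267,184) in the crop, and the bottle is clear at (320,115).

>>> pendant(increments={"deltas": [[0.005, -0.0053, 0.0173, 0.0267, 0, 0, 0], [0.005, -0.0053, 0.0173, 0.0667, 0, 0, 0], [0.005, -0.0053, 0.0173, 0.1067, 0, 0, 0], [0.005, -0.0053, 0.0173, 0.1467, 0, 0, 0], [0.005, -0.0053, 0.0173, 0.1733, 0, 0, 0], [0.005, -0.0053, 0.0173, 0.184, 0, 0, 0], [0.005, -0.0053, 0.0173, 0.1893, 0, 0, 0], [0.005, -0.0053, 0.0173, 0.192, 0, 0, 0], [0.005, -0.0053, 0.0173, 0.192, 0, 0, 0]]})

```text
time_s: 7.0
ee_pos: [0.5116, -0.3318, 0.0679]
orientation: [0.0, 0.736, 0.677, 0.0]
wrist_force: [-0.4, -0.0, -5.1]
opening: 0.0127
gripper_force: 78.4
```

Scaled: 0.0025 m / 0.75 = 0.0033, 0.0015 m / 0.75 = 0.002.

>>> pendant(increments={"deltas": [[0.005, 0, 0, 0.002, 0, 0, 0], [0.005, 0, 0, 0.0033, 0, 0, 0], [0.005, 0, 0, 0.0033, 0, 0, 0]]})

```text
time_s: 7.38
ee_pos: [0.5118, -0.332, 0.0672]
orientation: [0.001, 0.736, 0.677, 0.0]
wrist_force: [-6.1, 3.4, 15.4]
opening: 0.013
gripper_force: 81.6
```

>>> pendant(increments={"deltas": [[0.03, 0, 0, 0, 0, 0, 0], [0.085, 0, 0, 0, 0, 0, 0], [0.085, 0, 0, 0, 0, 0, 0], [0.085, 0, 0, 0, 0, 0, 0], [0.085, 0, 0, -0.04, 0, 0, 0], [0.085, 0, 0, -0.1067, 0, 0, 0], [0.085, 0, 0, -0.1867, 0, 0, 0], [0.085, 0, 0, -0.24, 0, 0, 0], [0.085, 0, 0, -0.24, 0, 0, 0]]})

```text
time_s: 8.5
ee_pos: [0.5131, -0.3324, 0.2486]
orientation: [0.003, 0.736, 0.677, 0.001]
wrist_force: [-0.5, 0.8, 0.3]
opening: 0.0849
gripper_force: 0.0
```

Scaled: 0.351 m / 0.75 = 0.468, -0.03 m / 0.75 = -0.04, -0.268 rad / 4 = -0.067.

>>> pendant(increments={"deltas": [[0.085, 0.468, 0.0173, -0.04, 0, 0, -0.067], [0.085, 0.468, 0.0173, -0.04, 0, 0, -0.067], [0.085, 0.468, 0.0173, -0.04, 0, 0, -0.067], [0.085, 0.468, 0.0173, -0.04, 0, 0, -0.067], [0.085, 0.468, 0.0173, -0.04, 0, 0, -0.067], [0.085, 0.468, 0.0173, -0.04, 0, 0, -0.067], [0.085, 0.468, 0.0173, -0.04, 0, 0, -0.067], [0.085, 0.468, 0.0173, -0.04, 0, 0, -0.067], [0.085, 0.468, 0.0173, -0.04, 0, 0, -0.067]]})

```text
time_s: 9.62
ee_pos: [0.5528, 0.0154, 0.2741]
orientation: [-0.0, 0.639, 0.769, -0.001]
wrist_force: [-0.3, 0.0, 0.2]
opening: 0.0849
gripper_force: 0.0
```

Run:
```python
from h import *
W=cam('wrist');i=snapshot('wrist');np.savez('w2',K=W[0],P=W[1])
cv2.imwrite('pics/w2.png',i[:,:,::-1]);s=env.read_state();print(s['ee_pos'],s['orientation'],s['joint_vel'])
```

```text
[0.5529 0.0155 0.2743] [-0.0001  0.6393  0.769  -0.0005] [ 0.0011 -0.0034 -0.0065 -0.0044 -0.0028 -0.0011 -0.0008]
```

View pics/w2.png

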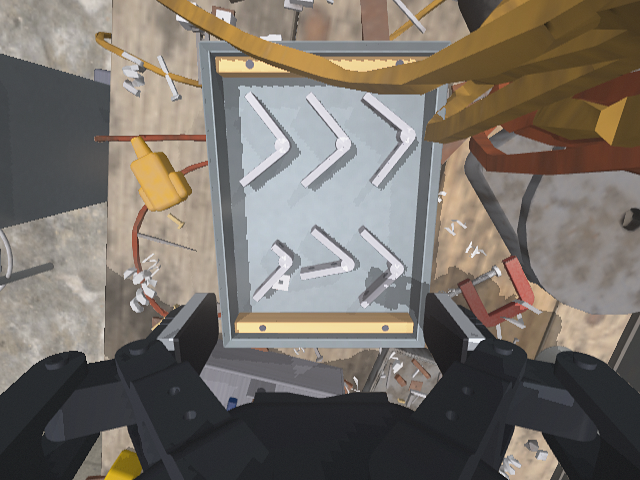

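The box view shows six brackets. The overbent one has its corner at (350,266) with legs to (315,230) and (303,271). The short one has its corner at (287,262), a short leg to (275,245) and a long leg to (255,298). The other four look square and full length.

Run:
```python
from h import *
d=np.load('w2.npz');W=(d['K'],d['P']);i=cv2.imread('pics/w2.png')
g=i.min(2);roi=g[75:312,232:422].copy()
print(np.percentile(roi,[5,25,50,75,90,95,99]))
m=(roi>198).astype(np.uint8)*255
cs,_=cv2.findContours(m,cv2.RETR_EXTERNAL,cv2.CHAIN_APPROX_NONE)
for c in cs:
    if cv2.contourArea(c)<60: continue
    c=c.reshape(-1,2)+[232,75]
    a=cv2.approxPolyDP(c.astype(np.float32),2.5,True).reshape(-1,2)
    print(cv2.contourArea(c.astype(np.float32)),a.tolist())
    print(np.array([onz(W,u,.049)[:2] for u in a]).tolist() if len(a)<12 else '')
```

```text
[ 85. 140. 178. 186. 207. 221. 229.]
611.5 [[275.0, 245.0], [271.0, 249.0], [280.0, 256.0], [281.0, 267.0], [253.0, 297.0], [257.0, 301.0], [272.0, 284.0], [273.0, 288.0], [287.0, 290.0], [289.0, 276.0], [282.0, 274.0], [291.0, 264.0], [291.0, 259.0]]

410.0 [[364.0, 230.0], [361.0, 233.0], [392.0, 264.0], [389.0, 278.0], [396.0, 278.0], [402.0, 272.0], [401.0, 264.0]]
[[0.6014877626804613, 0.003317564895922373], [0.5990407650612737, -0.0005058464689069314], [0.6400244276121195, -0.028559613217669866], [0.640641988124257, -0.045165916815613105], [0.6482858949642898, -0.043734132527739236], [0.653105182475236, -0.03561891270757421], [0.6497417823630908, -0.026740112874160157]]
572.5 [[311.0, 233.0], [343.0, 260.0], [340.0, 267.0], [300.0, 274.0], [302.0, 279.0], [352.0, 269.0], [351.0, 259.0], [315.0, 229.0]]
[[0.5463357434357237, -0.010366781641244188], [0.5861778797656132, -0.03393206553776676], [0.584556313743249, -0.04249794813246606], [0.5426168384018315, -0.058708760687866374], [0.5458011405905787, -0.06414006163447214], [0.5980336613405972, -0.04235187609898147], [0.59455388521
[... 870 characters left out ...]
], [0.5576694600031653, 0.08039438129777941], [0.5266293123932372, 0.04110882448501635], [0.5313905325701636, 0.037825834705814194], [0.5687405437727717, 0.0864102780260694], [0.5653932156677779, 0.09263986430985884]]
842.0 [[250.0, 91.0], [245.0, 97.0], [276.0, 136.0], [274.0, 145.0], [277.0, 150.0], [240.0, 181.0], [243.0, 186.0], [289.0, 146.0]]
[[0.4635055742287215, 0.11790807519323299], [0.45944475716859323, 0.11166073277002606], [0.49444387192990835, 0.08134042036459214], [0.4937711443313373, 0.07241204609493146], [0.49746502452853913, 0.0681610312072944], [0.46463499333931274, 0.030563368344233163], [0.4683201649638228, 0.026038684893181868], [0.5087263445906355, 0.07421926814830185]]
```

Run:
```python
from h import *
d=np.load('w2.npz');W=(d['K'],d['P'])
def leg(n,E,e1,e2,s):
    P=lambda u:onz(W,u,.049)[:2]
    u=sum((P(b)-P(a))/np.linalg.norm(P(b)-P(a)) for a,b in(e1,e2));u/=np.linalg.norm(u)
    g=P(E)+u*s; a=np.arctan2(u[1],u[0]); 
    yaw=(a+np.pi/2-.182+np.pi/2)%np.pi-np.pi/2
    st=env.read_state();print(n,g,'legang',a,'world yaw change',yaw,'tool d',tool(np.r_[g,0]-np.r_[st['ee_pos'][:2],0]))
leg('short',(255,299),((253,297),(280,267.5)),((257,301),(291,264)),.033)
leg('over lower',(301,276.5),((300,274),(340,267)),((302,279),(352,269)),.018)
leg('over upper',(313,231),((311,233),(343,260)),((315,229),(351,259)),.018)
```

```text
short [ 0.5147 -0.0695] legang 1.0263301013970882 world yaw change -0.7264662253978083 tool d [-0.0767 -0.053   0.0001]
over lower [ 0.5609 -0.0547] legang 0.38201624049292365 world yaw change -1.3707800863019726 tool d [-0.0705 -0.0049  0.    ]
over upper [ 0.5636 -0.0169] legang -0.5296099542849264 world yaw change 0.8591863725099702 tool d [-0.0338  0.0046  0.    ]
```

Scaled: 0.13 m / 0.75 = 0.1733, 0.03 m / 0.75 = 0.04, 0.726 rad / 4 = 0.1815.

>>> pendant(increments={"deltas": [[0.03, -0.1027, -0.0707, 0.04, 0, 0, 0.045], [0.03, -0.1027, -0.0707, 0.08, 0, 0, 0.09], [0.03, -0.1027, -0.0707, 0.12, 0, 0, 0.135], [0.03, -0.1027, -0.0707, 0.16, 0, 0, 0.1815], [0.03, -0.1027, -0.0707, 0.1733, 0, 0, 0.1815], [0.03, -0.1027, -0.0707, 0.1733, 0, 0, 0.1815], [0.03, -0.1027, -0.0707, 0.1733, 0, 0, 0.1815]]})

```text
time_s: 10.55
ee_pos: [0.516, -0.0685, 0.1459]
orientation: [0.0, 0.87, 0.494, 0.001]
wrist_force: [-0.2, 0.7, -0.3]
opening: 0.0301
gripper_force: 0.0
```

Run:
```python
from h import *
W=cam('wrist');i=snapshot('wrist');np.savez('w3',K=W[0],P=W[1])
cv2.imwrite('pics/w3.png',i[:,:,::-1]);s=env.read_state();print(s['ee_pos'],s['orientation'])
d=np.load('w2.npz');V=(d['K'],d['P'])
for n,u in(('grip',(0.5147,-.0695,.049)),): print(n,proj(W,u))
for u in((351.5,264),(257,301),(291,262),(311,233)): print(u,proj(W,onz(V,u,.049)))
```

```text
[ 0.516  -0.0684  0.1459] [0.0005 0.8697 0.4936 0.0008]
grip [319.9805 245.9471]
(351.5, 264) [402.5486 141.9763]
(257, 301) [324.1989 290.3531]
(291, 262) [322.8496 206.6699]
(311, 233) [315.2139 146.593 ]
```

View pics/w3.png

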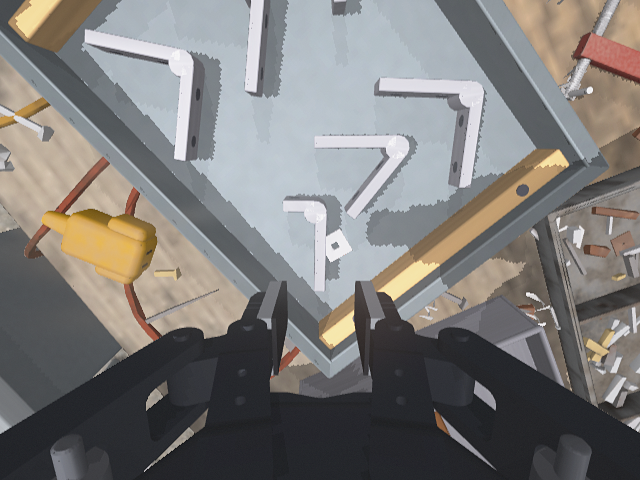

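The closer view shows the short bracket's long leg upright at x=320, y 215–290, midway between the fingers. It falls within 4 px of where the first view puts it at z=0.049, which confirms the height.

Run:
```python
from h import *
a,b=np.load('w2.npz'),np.load('w3.npz')
A,B=(a['K'],a['P']),(b['K'],b['P'])
for u,v in(((257,301),(325,290)),((311,233),(315,147)),((253,297),(315.5,290)),((351.5,262),(409,142))): print(tri(A,u,B,v))
```

```text
(array([ 0.5   , -0.1012,  0.0459]), np.float64(0.0004282260364963475))
(array([ 0.5462, -0.0105,  0.0485]), np.float64(0.00026554886246958273))
(array([ 0.4947, -0.0968,  0.0471]), np.float64(0.00046179016155807693))
(array([ 0.6003, -0.0396,  0.0358]), np.float64(0.005054697477907199))
```

>>> pendant(increments={"deltas": [[0.03, 0, 0.0013, 0.0667, 0, 0, 0], [0.03, 0, 0.0013, 0.1133, 0, 0, 0], [0.03, 0, 0.0013, 0.1387, 0, 0, 0], [0.03, 0, 0.0013, 0.1387, 0, 0, 0], [0.0, 0, 0.0013, 0.1387, 0, 0, 0], [0.0, 0, 0.0013, 0.1387, 0, 0, 0], [0.0, 0, 0.0013, 0.1387, 0, 0, 0], [0.0, 0, 0.0013, 0.1387, 0, 0, 0]]}, grip_n=60)

```text
time_s: 11.6
ee_pos: [0.5171, -0.0689, 0.0422]
orientation: [0.001, 0.87, 0.493, 0.001]
wrist_force: [-0.9, 0.3, 7.0]
opening: 0.0062
gripper_force: 60.8
```

Scaled: -0.15 m / 0.75 = -0.2, 0.147 m / 0.75 = 0.196, -0.455 rad / 4 = -0.1138.

>>> pendant(increments={"deltas": [[0.0, 0, 0, -0.0533, 0, 0, 0], [0.0, 0, 0, -0.12, 0, 0, 0], [0.0, 0, 0, -0.1733, 0, 0, 0], [0.0, -0.04, 0.04, -0.2, 0, 0, -0.025], [0.0, -0.0933, 0.0933, -0.2, 0, 0, -0.05], [0.0, -0.14, 0.1467, -0.2, 0, 0, -0.0825], [0.0, -0.1827, 0.196, -0.2, 0, 0, -0.1138], [0.0, -0.1827, 0.196, -0.2, 0, 0, -0.1138], [0.0, -0.1827, 0.196, -0.2, 0, 0, -0.1138], [0.0, -0.1827, 0.196, -0.2, 0, 0, -0.1138]]})

```text
time_s: 12.85
ee_pos: [0.5717, -0.2603, 0.1912]
orientation: [-0.0, 0.736, 0.677, 0.0]
wrist_force: [0.4, -0.3, -1.2]
opening: 0.0063
gripper_force: 59.7
```

Run:
```python
from h import *
cv2.imwrite('pics/w4.png',snapshot('wrist')[:,:,::-1]);W=cam('wrist');np.savez('w4',K=W[0],P=W[1]);s=env.read_state();print(s['ee_pos'],s['orientation'])
```

```text
[ 0.5717 -0.2604  0.1912] [0.     0.736  0.677  0.0002]
```

View pics/w4.png

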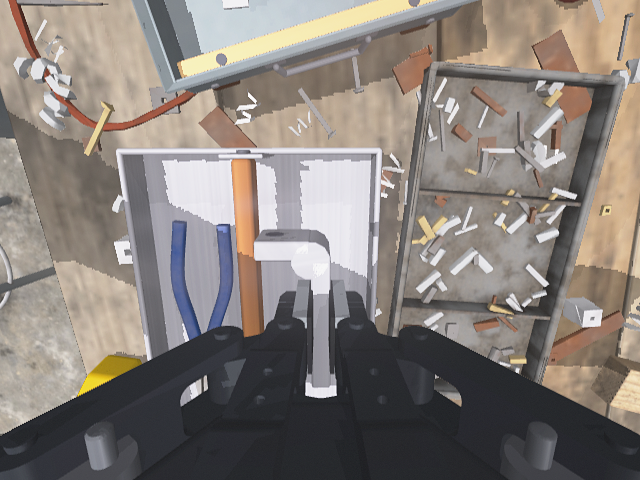

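The view shows the short bracket hanging square above the tray's empty half, between the rail (x=245) and the right wall (x=380).

Units first: shifts go in shares of 0.75 m and turns go in shares of 4 rad. So 0.151 m / 0.75 = 0.2013, 0.05 m / 0.75 = 0.0667.

>>> pendant(increments={"deltas": [[0.0, 0, 0, 0.0667, 0, 0, 0], [0.0, 0, 0, 0.1333, 0, 0, 0], [0.0, 0, 0, 0.18, 0, 0, 0], [0.0, 0, 0, 0.2, 0, 0, 0], [0.0, 0, 0, 0.2, 0, 0, 0], [0.01, 0, 0, 0.2013, 0, 0, 0], [0.022, 0, 0, 0.2013, 0, 0, 0], [0.022, 0, 0, 0.2, 0, 0, 0], [0.022, 0, 0, 0.2, 0, 0, 0]]})

```text
time_s: 14.02
ee_pos: [0.5719, -0.2621, 0.0412]
orientation: [0.0, 0.737, 0.676, 0.0]
wrist_force: [-0.9, -0.2, -0.0]
opening: 0.0217
gripper_force: 0.0
```

>>> pendant(increments={"deltas": [[0.022, 0, 0, -0.0667, 0, 0, 0], [0.022, 0, 0, -0.1333, 0, 0, 0], [0.022, 0, 0, -0.2, 0, 0, 0], [0.022, 0, 0, -0.2, 0, 0, 0]]})

```text
time_s: 14.52
ee_pos: [0.5742, -0.2626, 0.1956]
orientation: [0.004, 0.737, 0.676, 0.002]
wrist_force: [-0.1, 0.1, -1.2]
opening: 0.0221
gripper_force: 0.0
```

Run:
```python
from h import *
a=np.load('w4.npz');A=(a['K'],a['P']);print(onz(A,(118,150),.056),onz(A,(381,150),.056),onz(A,(245,155),.088),onz(A,(247,330),.088))
s=env.read_state();p=s['ee_pos'];q=s['orientation']
print('over lower tool d',tool(np.r_[.5609-p[0],-.0547-p[1],0]),'upper',tool(np.r_[.5636-p[0],-.0169-p[1],0]),2*np.arctan2(q[2],q[1]),s['qpos'])
```

```text
[ 0.4238 -0.1849  0.056 ] [ 0.622  -0.2013  0.056 ] [ 0.5258 -0.1963  0.088 ] [ 0.5092 -0.3259  0.088 ]
over lower tool d [ 0.206  -0.0309 -0.0007] upper [ 0.2439 -0.0314 -0.0008] 1.4855211914223518 [ 0.609   0.512  -0.3947  1.593   0.2172  1.0718  0.0717]
```

Scaled: 0.206 m / 0.75 = 0.2747, 0.15 m / 0.75 = 0.2, 1.103 rad / 4 = 0.2758.

>>> pendant(increments={"deltas": [[0.03, 0.0667, -0.0413, 0, 0, 0, 0.025], [0.03, 0.1333, -0.0413, 0, 0, 0, 0.07], [0.03, 0.2, -0.0413, 0, 0, 0, 0.115], [0.03, 0.2747, -0.0413, 0, 0, 0, 0.16], [0.03, 0.2747, -0.0413, 0.0267, 0, 0, 0.205], [0.03, 0.2747, -0.0413, 0.0533, 0, 0, 0.25], [0.03, 0.2747, -0.0413, 0.0667, 0, 0, 0.2758], [0.03, 0.2747, -0.0413, 0.0667, 0, 0, 0.2758], [0.03, 0.2747, -0.0413, 0.0667, 0, 0, 0.2758]]})

```text
time_s: 15.65
ee_pos: [0.5583, -0.0541, 0.1409]
orientation: [0.0, 0.982, 0.191, 0.0]
wrist_force: [-0.6, -1.2, -0.2]
opening: 0.03
gripper_force: 0.0
```

Run:
```python
from h import *
W=cam('wrist');i=snapshot('wrist');np.savez('w5',K=W[0],P=W[1]);cv2.imwrite('pics/w5.png',i[:,:,::-1])
s=env.read_state();print(s['ee_pos'],2*np.arctan2(s['orientation'][2],s['orientation'][1]))
print(proj(W,(.5609,-.0547,.049)))
v=proj(W,(.5609,-.0547,.049))[1]
for y in range(int(v)-15,int(v)+16,5):
    r=np.where(i[y,285:360].min(1)>198)[0]+285;print(y,r.min() if len(r) else None,r.max() if len(r) else None,len(r))
```

```text
[ 0.5585 -0.0541  0.1411] 0.38458035702182414
[322.7322 242.5039]
227 317 327 11
232 317 327 11
237 317 327 11
242 317 327 11
247 317 327 11
252 317 327 11
257 317 327 11
```

View pics/w5.png

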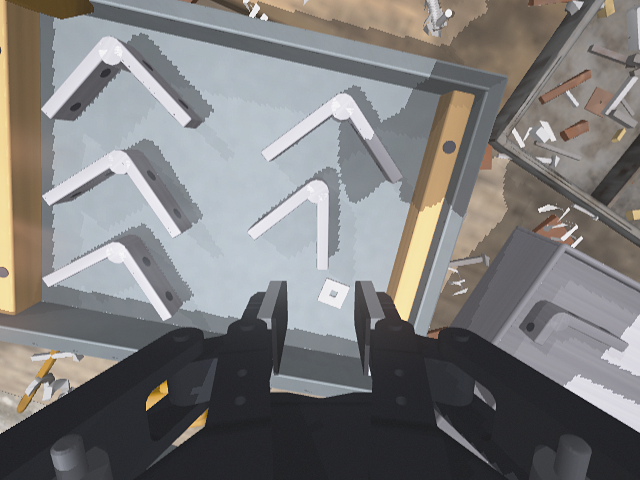

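The view shows the overbent bracket's lower leg upright at x=317–327, y 200–268, centred between the fingers. The other four brackets are lying undisturbed.

Scaled: 0.099 m / 0.75 = 0.132, 0.003 m / 0.75 = 0.004.

>>> pendant(increments={"deltas": [[0.03, 0.004, 0.0013, 0.06, 0, 0, 0], [0.03, 0.004, 0.0013, 0.1067, 0, 0, 0], [0.03, 0.004, 0.0013, 0.132, 0, 0, 0], [0.03, 0.004, 0.0013, 0.132, 0, 0, 0], [0.0, 0.004, 0.0013, 0.132, 0, 0, 0], [0.0, 0.004, 0.0013, 0.132, 0, 0, 0], [0.0, 0.004, 0.0013, 0.132, 0, 0, 0], [0.0, 0.004, 0.0013, 0.132, 0, 0, 0]]}, grip_n=60)

```text
time_s: 16.7
ee_pos: [0.5624, -0.054, 0.0432]
orientation: [0.0, 0.982, 0.19, 0.001]
wrist_force: [-0.3, -0.5, 6.0]
opening: 0.0063
gripper_force: 61.0
```

>>> pendant(increments={"deltas": [[0.0, 0, 0, -0.0533, 0, 0, 0], [0.0, 0, 0, -0.12, 0, 0, 0], [0.0, 0, 0, -0.1867, 0, 0, 0], [0.0, 0, 0, -0.2, 0, 0, 0], [0.0, 0, 0, -0.2, 0, 0, 0]]})

```text
time_s: 17.32
ee_pos: [0.5614, -0.054, 0.1922]
orientation: [0.0, 0.982, 0.19, 0.001]
wrist_force: [0.4, 0.4, -2.5]
opening: 0.0058
gripper_force: 59.8
```

Run:
```python
from h import *
s=env.read_state();p=s['ee_pos'];a=-.083
M=np.array([[np.cos(a),-np.sin(a)],[np.sin(a),np.cos(a)]])
g=np.array([.511,-.333])+M@[.034,-.05]
print(g,tool(np.r_[g-p[:2],0]),'rz',2*np.arctan2(s['orientation'][2],s['orientation'][1])-a)
```

```text
[ 0.5407 -0.3856] [-0.1431  0.2999  0.0001] rz 0.46574275746243593
```

Scaled: 0.3 m / 0.75 = 0.4, 0.24 m / 0.75 = 0.32, 0.466 rad / 4 = 0.1165.

>>> pendant(increments={"deltas": [[0.0, -0.0267, 0.06, 0, 0, 0, 0.0175], [0.0, -0.06, 0.12, 0, 0, 0, 0.035], [0.0, -0.0933, 0.1867, 0, 0, 0, 0.055], [0.0, -0.1267, 0.2533, 0, 0, 0, 0.075], [0.0, -0.16, 0.32, 0, 0, 0, 0.095], [0.0, -0.1907, 0.4, 0, 0, 0, 0.1165], [0.0, -0.1907, 0.4, 0, 0, 0, 0.1165], [0.0, -0.1907, 0.4, 0, 0, 0, 0.1165], [0.0, -0.1907, 0.4, 0, 0, 0, 0.1165]]})

```text
time_s: 18.45
ee_pos: [0.541, -0.3835, 0.1907]
orientation: [-0.001, 0.999, -0.04, -0.001]
wrist_force: [0.5, 0.6, -1.5]
opening: 0.0064
gripper_force: 59.8
```

Run:
```python
from h import *
W=cam('wrist');cv2.imwrite('pics/w6.png',snapshot('wrist')[:,:,::-1]);np.savez('w6',K=W[0],P=W[1]);s=env.read_state();print(s['ee_pos'],s['orientation'])
```

```text
[ 0.5411 -0.3837  0.1912] [-0.0006  0.9992 -0.0404 -0.0004]
```

View pics/w6.png

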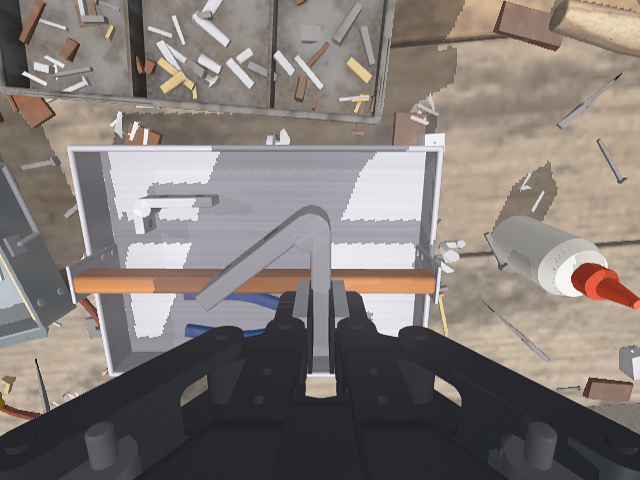

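The view shows the short bracket lying flat in the tray at (170,205). The overbent one is held over the empty half and the bottle is clear at (560,255). I'll shift 4 mm away from the rail while lowering.

Scaled: 0.1495 m / 0.75 = 0.1993, 0.004 m / 0.75 = 0.0053.

>>> pendant(increments={"deltas": [[0.0, 0.0053, 0, 0.0667, 0, 0, 0], [0.0, 0.0053, 0, 0.1333, 0, 0, 0], [0.0, 0.0053, 0, 0.18, 0, 0, 0], [0.0, 0.0053, 0, 0.1987, 0, 0, 0], [0.0, 0.0053, 0, 0.1987, 0, 0, 0], [0.01, 0.0053, 0, 0.1993, 0, 0, 0], [0.022, 0.0053, 0, 0.1993, 0, 0, 0], [0.022, 0.0053, 0, 0.1987, 0, 0, 0], [0.022, 0.0053, 0, 0.1987, 0, 0, 0]]})

```text
time_s: 19.62
ee_pos: [0.545, -0.3861, 0.0432]
orientation: [0.0, 0.999, -0.042, 0.0]
wrist_force: [-0.2, 0.4, 0.1]
opening: 0.022
gripper_force: 0.0
```

>>> pendant(increments={"deltas": [[0.022, 0, 0, -0.0667, 0, 0, 0], [0.022, 0, 0, -0.1333, 0, 0, 0], [0.022, 0, 0, -0.2, 0, 0, 0], [0.022, 0, 0, -0.2267, 0, 0, 0], [0.04, 0, 0, -0.2267, 0, 0, 0]]})

```text
time_s: 20.25
ee_pos: [0.5456, -0.3865, 0.215]
orientation: [0.001, 0.999, -0.042, 0.002]
wrist_force: [0.5, -0.3, -0.0]
opening: 0.0383
gripper_force: 0.0
```

Run:
```python
from h import *
s=env.read_state();p=s['ee_pos'];a=-.083
print(tool(np.r_[np.array([.511,-.333])-p[:2],0]),2*np.arctan2(s['orientation'][2],s['orientation'][1])-np.pi/2-a,s['qpos'])
```

```text
[-0.039  -0.0504 -0.0002] -1.5711737757684472 [ 0.5389  0.5228 -0.0039  1.4887  0.0022  1.1263 -1.1196]
```

Scaled: -0.05 m / 0.75 = -0.0667, -0.039 m / 0.75 = -0.052, -1.571 rad / 4 = -0.3928.

>>> pendant(increments={"deltas": [[0.06, -0.0133, -0.0133, 0, 0, 0, -0.045], [0.06, -0.0267, -0.0267, 0, 0, 0, -0.09], [0.06, -0.04, -0.04, 0, 0, 0, -0.135], [0.06, -0.052, -0.0667, 0, 0, 0, -0.18], [0.06, -0.052, -0.0667, 0, 0, 0, -0.225], [0.06, -0.052, -0.0667, 0, 0, 0, -0.27], [0.06, -0.052, -0.0667, 0, 0, 0, -0.315], [0.06, -0.052, -0.0667, 0, 0, 0, -0.36], [0.06, -0.052, -0.0667, 0, 0, 0, -0.3928], [0.06, -0.052, -0.0667, 0, 0, 0, -0.3928], [0.06, -0.052, -0.0667, 0, 0, 0, -0.3928]]})

```text
time_s: 21.62
ee_pos: [0.5097, -0.3327, 0.212]
orientation: [-0.001, 0.737, 0.676, -0.0]
wrist_force: [-0.4, -0.0, 0.5]
opening: 0.0603
gripper_force: 0.0
```

Run:
```python
from h import *
W=cam('wrist');i=snapshot('wrist');cv2.imwrite('pics/w7.png',i[:,:,::-1]);s=env.read_state();print(s['ee_pos'],s['orientation'])
for v in range(120,330,30):
    m=cv2.inRange(cv2.cvtColor(i[v:v+1],cv2.COLOR_RGB2HSV),(5,110,90),(20,255,255))[0,250:400];r=np.where(m)[0]+250
    if len(r): print(v,r.min(),r.max(),onz(W,((r.min()+r.max())/2,v),.088))
```

```text
[ 0.5099 -0.3327  0.2123] [-0.0004  0.7367  0.6762 -0.0001]
120 314 332 [ 0.518  -0.2493  0.088 ]
150 314 332 [ 0.5163 -0.2698  0.088 ]
180 315 331 [ 0.5145 -0.2913  0.088 ]
210 315 331 [ 0.5126 -0.3137  0.088 ]
240 315 331 [ 0.5106 -0.3372  0.088 ]
270 318 331 [ 0.5098 -0.3619  0.088 ]
300 318 331 [ 0.5077 -0.3878  0.088 ]
```

View pics/w7.png

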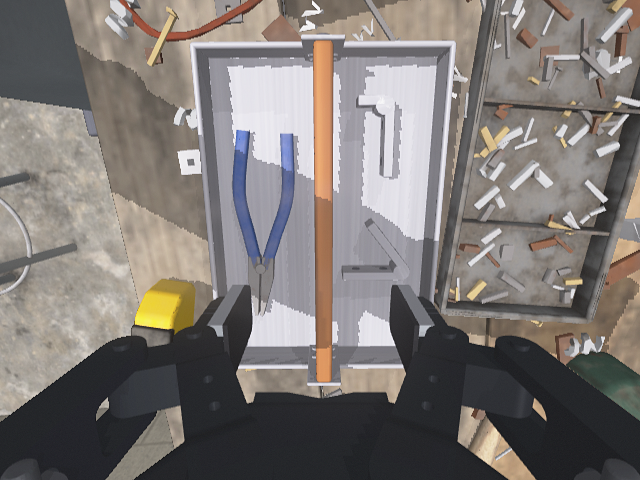

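The view shows both spoiled brackets flat in the tray, at (385,135) and (375,255). The pliers are undisturbed at (265,210), and the rail runs along x=323. Next I regrasp.

Scaled: 0.145 m / 0.75 = 0.1933, 0.135 m / 0.75 = 0.18.

>>> pendant(increments={"deltas": [[0.06, 0.0013, 0.0013, 0.0667, 0, 0, 0], [0.06, 0.0013, 0.0013, 0.1333, 0, 0, 0], [0.06, 0.0013, 0.0013, 0.18, 0, 0, 0], [0.06, 0.0013, 0.0013, 0.1933, 0, 0, 0], [0.06, 0.0013, 0.0013, 0.1933, 0, 0, 0], [0.0, 0.0013, 0.0013, 0.1933, 0, 0, 0], [0.0, 0.0013, 0.0013, 0.1933, 0, 0, 0], [0.0, 0.0013, 0.0013, 0.1933, 0, 0, 0], [0.0, 0.0013, 0.0013, 0.1933, 0, 0, 0], [0.0, 0.0013, 0.0013, 0.1933, 0, 0, 0]]}, grip_n=100)

```text
time_s: 22.92
ee_pos: [0.5118, -0.3323, 0.0692]
orientation: [0.001, 0.736, 0.677, 0.0]
wrist_force: [-1.4, 0.6, 5.7]
opening: 0.0125
gripper_force: 98.2
```

>>> pendant(increments={"deltas": [[0.0, 0, 0, -0.008, 0, 0, 0], [0.0, 0, 0, -0.02, 0, 0, 0], [0.0, 0, 0, -0.0467, 0, 0, 0], [0.0, 0, 0, -0.08, 0, 0, 0], [0.0, 0, 0, -0.12, 0, 0, 0], [0.0, 0, 0, -0.16, 0, 0, 0], [0.0, 0, 0, -0.1933, 0, 0, 0], [0.0, 0, 0, -0.1933, 0, 0, 0], [0.0, 0, 0, -0.1933, 0, 0, 0]]})

```text
time_s: 24.05
ee_pos: [0.5103, -0.3316, 0.2116]
orientation: [-0.001, 0.736, 0.677, -0.0]
wrist_force: [-0.4, -0.1, -7.9]
opening: 0.0123
gripper_force: 98.0
```

Run:
```python
from h import *
s=env.read_state();p=s['ee_pos']
print(p,tool(np.r_[.5553-p[0],.0183-p[1],0]),2*np.arctan2(s['orientation'][2],s['orientation'][1])-1.7535)
```

```text
[ 0.5103 -0.3316  0.2116] [0.3524 0.0158 0.0002] -0.26576256333475134
```

Scaled: 0.3525 m / 0.75 = 0.47, 0.345 m / 0.75 = 0.46, -0.266 rad / 4 = -0.0665.

>>> pendant(increments={"deltas": [[0.0, 0.0267, 0.0013, 0, 0, 0, -0.0038], [0.0, 0.0733, 0.0027, 0, 0, 0, -0.01], [0.0, 0.1267, 0.0053, 0, 0, 0, -0.0175], [0.0, 0.18, 0.008, 0, 0, 0, -0.025], [0.0, 0.2333, 0.0107, 0, 0, 0, -0.0325], [0.0, 0.2867, 0.0133, 0, 0, 0, -0.04], [0.0, 0.34, 0.016, 0, 0, 0, -0.0475], [0.0, 0.3933, 0.018, 0, 0, 0, -0.055], [0.0, 0.4333, 0.02, 0, 0, 0, -0.0613], [0.0, 0.46, 0.0213, 0, 0, 0, -0.0665], [0.0, 0.47, 0.0213, 0, 0, 0, -0.0665], [0.0, 0.47, 0.0213, 0, 0, 0, -0.0665]]})

```text
time_s: 25.55
ee_pos: [0.5562, 0.0176, 0.2125]
orientation: [-0.0, 0.64, 0.769, -0.0]
wrist_force: [0.2, -1.2, -7.1]
opening: 0.012
gripper_force: 98.0
```

>>> pendant(increments={"deltas": [[0.0, 0, 0, 0, 0, 0, 0], [0.0, 0, 0, 0, 0, 0, 0], [0.0, 0, 0, 0, 0, 0, 0]]})

```text
time_s: 25.92
ee_pos: [0.5564, 0.0173, 0.2128]
orientation: [0.0, 0.64, 0.768, -0.0]
wrist_force: [0.5, 0.2, -8.8]
opening: 0.0122
gripper_force: 98.0
```

Run:
```python
from h import *
s=env.read_state();p=s['ee_pos'];cv2.imwrite('pics/w8.png',snapshot('wrist')[:,:,::-1])
print(p,tool(np.r_[.5553-p[0],.0183-p[1],0]),2*np.arctan2(s['orientation'][2],s['orientation'][1])-1.7535)
```

```text
[0.5564 0.0173 0.2128] [ 0.0011 -0.0009 -0.    ] -0.0008683621849356893
```

Scaled: 0.084 m / 0.75 = 0.112, -0.001 m / 0.75 = -0.0013.

>>> pendant(increments={"deltas": [[0.0, 0.0013, -0.0013, 0.0267, 0, 0, 0], [0.0, 0.0013, -0.0013, 0.06, 0, 0, 0], [0.0, 0.0013, -0.0013, 0.08, 0, 0, 0], [0.0, 0.0013, -0.0013, 0.0907, 0, 0, 0], [0.0, 0.0013, -0.0013, 0.0987, 0, 0, 0], [0.0, 0.0013, -0.0013, 0.1053, 0, 0, 0], [0.0, 0.0013, -0.0013, 0.112, 0, 0, 0], [0.0, 0.0013, -0.0013, 0.112, 0, 0, 0]]})

```text
time_s: 26.98
ee_pos: [0.555, 0.0187, 0.1286]
orientation: [-0.0, 0.64, 0.769, -0.0]
wrist_force: [-0.3, 0.6, -8.5]
opening: 0.012
gripper_force: 98.0
```

No contact so far, and the tray is inside the mouth.

Scaled: 0.0075 m / 0.75 = 0.01, 0.0065 m / 0.75 = 0.0087.

>>> pendant(increments={"deltas": [[0.0, 0, 0, 0.004, 0, 0, 0], [0.0, 0, 0, 0.0067, 0, 0, 0], [0.0, 0, 0, 0.0087, 0, 0, 0], [0.0, 0, 0, 0.01, 0, 0, 0], [0.0, 0, 0, 0.01, 0, 0, 0]]})

```text
time_s: 27.6
ee_pos: [0.5552, 0.0188, 0.1222]
orientation: [0.0, 0.64, 0.769, -0.0]
wrist_force: [-5.4, -1.4, 4.9]
opening: 0.0123
gripper_force: 99.8
```

Seated: the force reversed at the expected height. Releasing and retreating.

Scaled: -0.15 m / 0.75 = -0.2, -0.13 m / 0.75 = -0.1733.

>>> pendant(increments={"deltas": [[0.03, 0, 0, 0, 0, 0, 0], [0.07, 0, 0, 0, 0, 0, 0], [0.07, 0, 0, 0, 0, 0, 0], [0.07, 0, 0, 0, 0, 0, 0], [0.07, 0, 0, -0.04, 0, 0, 0], [0.07, 0, 0, -0.1067, 0, 0, 0], [0.07, 0, 0, -0.1733, 0, 0, 0], [0.07, 0, 0, -0.2, 0, 0, 0], [0.07, 0, 0, -0.2, 0, 0, 0], [0.07, 0, 0, -0.2, 0, 0, 0]]})

```text
time_s: 28.85
ee_pos: [0.5547, 0.0186, 0.2703]
orientation: [-0.0, 0.64, 0.769, -0.001]
wrist_force: [-0.1, 0.5, -0.6]
opening: 0.0699
gripper_force: 0.0
```

Run:
```python
from h import *
W=cam('wrist');i=snapshot('wrist');t,S=snapshot('top'),snapshot('side');cv2.imwrite('pics/w9.png',i[:,:,::-1]);cv2.imwrite('pics/t9.png',t[:,:,::-1])
for v in range(90,330,40):
    m=cv2.inRange(cv2.cvtColor(i[v:v+1],cv2.COLOR_RGB2HSV),(5,110,90),(20,255,255))[0,280:370];r=np.where(m)[0]+280
    if len(r): print(v,r.min(),r.max(),onz(W,((r.min()+r.max())/2,v),.141))
for n,im,roi,lo,hi in(('tape',t,(375,315,420,350),(20,120,120),(35,255,255)),('red',t,(435,245,465,280),(0,120,100),(12,255,255)),('red',S,(270,370,305,395),(0,120,100),(12,255,255)),('clamp',t,(230,160,270,200),(0,70,80),(12,255,255))):
    for c in blob(im,lo,hi,roi,5)[:1]: print(n,c.mean(0),c.min(0),c.max(0))
o=np.hstack([i[0:400,150:500],t[150:400,120:300][:,:]] if 0 else [i[0:400,150:500]]);cv2.imwrite('pics/final.png',o[:,:,::-1])
```

```text
90 312 342 [0.5394 0.1219 0.141 ]
130 313 330 [0.5405 0.0946 0.141 ]
170 313 330 [0.5458 0.0665 0.141 ]
210 313 329 [0.551  0.0365 0.141 ]
250 313 329 [0.5569 0.0048 0.141 ]
290 314 329 [ 0.5636 -0.029   0.141 ]
tape [389.2609 332.3696] [383 325] [395 340]
red [452.5 261. ] [449 258] [456 264]
red [282.3103 383.069 ] [278 377] [287 388]
clamp [252.8537 180.7073] [243 165] [263 196]
```

View pics/final.png

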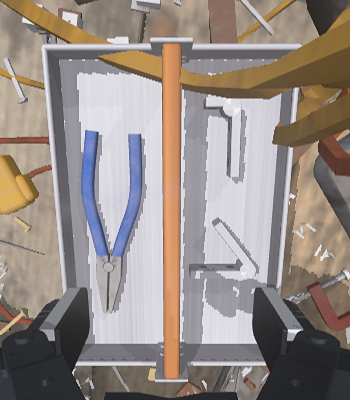

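The tray is back in the box mouth, with its rail at x≈171 in the crop, as at the start. The pliers and both spoiled brackets are inside it, and the bystanders haven't moved.

```bash
python3 -c "
from station import env, snapshot, camera_params, sign_off
print(sign_off())"
```

```text
the job is handed in; nothing more can be done
None
```

The job is handed in at about 29 s of robot time: both spoiled brackets and the pliers are in the tray, which is back on its battens, and the four good brackets stayed in the box; the bottle, tape and clamp did not move in the last pictures, and sign-off returned no verdict.

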